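# Take the battery panel off the bench recorder

## Robot

A 6-joint arm with a two-finger parallel gripper is mounted at the origin on the work surface. World frame = base frame: x ahead of the robot, y to its left, z up, the work surface at z = 0. Lengths are in mm, angles in rad, forces in N, time in s.
With the tool pointing down it reaches from about 300 to 825 mm from the base axis. Payload 5.4 kg.
Tool frame: the origin (TCP) lies between the finger pads; the fingertips stand 11 mm ahead of it and the grasp point (between the pads) lies 8 mm behind it; z points along the fingers, y is the line along which they close (so a half turn about z gives the same grasp; the last joint's range is limited). The gripper opens to 92 mm and grips with 3 to 60 N. Pads are 20 mm wide; open, the fingers measure 128 mm over their backs; the gripper's body (75 mm by 189 mm) begins 69 mm behind the grasp point.
Start: joints at [0.918, 0.158, 1.597, -0, 1.386, -0.21], TCP at [246.378, 519.523, 203.301] pointing down, gripper open.
Joint ranges: [-2.91, 2.91], [-0.94, 2.29], [0.18, 2.7], [-1.29, 4.43], [0.17, 2.64], [-3, 3]. Speed limits (rad/s): [2.57, 2.57, 3.14, 3.14, 3.14, 3.14].

## Interface

Orientations are given as [roll, pitch, yaw] about the fixed x, y, z axes, in that order (R = Rz(yaw) Ry(pitch) Rx(roll)).
In Python, from workcell import monitor, imaging, ticket gives the robot as it stands.
- The arm moves only by the tool pendant, called after ">>>" in YAML: its name, and indented under it one key for each argument. Schema: {"type":"object","properties":{"steps":{"type":"array","items":{"type":"object","properties":{"d":{"type":"array","items":{"type":"number"},"minItems":3,"maxItems":3},"rotvec":{"type":"array","items":{"type":"number"},"minItems":3,"maxItems":3}},"additionalProperties":false},"minItems":1,"maxItems":10},"jaw":{"type":"number"},"clamp_n":{"type":"number"},"only":{"type":"string"},"quiet":{"type":"boolean"},"lines":{"type":"string"}},"required":["steps"],"additionalProperties":false}. steps is a list of rows, 1 to 10 of them, each an object with the fields d (a list: dx, dy, dz in shares of 80 cm (1.0 is 80 cm)), rotvec (a list: a rotation vector rx, ry, rz in fractions of the full range, 1 being 2 rad); a field left out counts as zero; each row shifts and turns the commanded pose from where the row before left it, along the tool's axes as they then stand; what a row does not reach is not made up. A row lasts 1/12 s, in which the tool goes at most 41.7 mm and 0.125 rad, less where a joint would pass 70% of its speed; a pose out of reach is approached as far as the arm can. jaw is the opening from 0.0 (shut) to 1.0 (fully open), set as the call begins (left out keeps the last). The fingers move at their own pace and stop on an object; clamp_n is the grip in N (left out, the last holds). Time passes only in rows, so rows that do not move let the fingers close. The tool returns the time, the measured TCP pose, the force, the opening and the grip force at its end. only (a regular expression) keeps the lines of the reply that match it, lines (a string "A,B") keeps lines A to B, and quiet returns only ok. No shift or turn number may pass 1 either way. Input that does not fit is refused with a message, and nothing moves.
- monitor.get_state(): the state, without advancing time (a new reading comes with each control period).
- imaging.grab_frame(name): name is "scene" or "top" or "wrist"; returns a dict with "image" (400x640x3 uint8, blue, green, red), "fx", "fy", "cx", "cy" (pixels), "camera_from_world" (4x4, takes a point from world to camera coordinates). Camera axes: x right, y down, z forward; pixel columns grow to the right and rows downward; lengths in mm; the calibration is good to about 2 mm. A picture is of the moment at which its call begins. There is no depth.
- ticket.finish_job(): hands the job in; it is judged then, once.
The state is a dict: "clock": time; "q": joint angles; "joint_vel": joint speeds; "effort": joint torques, N m; "position": TCP position; "orientation": TCP orientation; "contact_force": force on the tool from outside, world axes, zero at the start; "moment": the same for the moment, N m; "opening": opening from 0.0 (shut) to 1.0 (fully open); "grip_force": force on a finger pad.
Only numpy, scipy, OpenCV 4.12 (cv2) and the standard library are available. Lean on these libraries where they do the work, as an engineer would, in place of code of your own. Each camera call takes 0.05 s, during which the arm holds its last target. There are 200 camera calls.

## Task

Open the battery compartment of the bench recorder: pinch the panel's snap tab inward against its fixed lug, gently and evenly because it is all brittle plastic, and while it stays pinched tip that end up, draw the tongue out from under its bridge never pressing the panel hard against the recorder, and lift it off. Lay the panel flat, underside down, in the white tray without dropping it, let go of it, and leave the other things on the bench where they are.

Things in the scene. Friction and masses are not known exactly. Their poses are not given: they have to be found in the camera images.
- recorder: Heavy white desktop recorder fixed to the bench, 190 (x) x 230 (y) x 55 mm high, a dark display and keypad on the -y half of its top. Origin: centre of the footprint, at bench level. The panel sits in a recess on the +y half of its top; a grey bridge spans each end of the recess.
- recess (a point): Centre of the recess floor, (0, 45, 50) mm in the recorder's frame, same axes. The seated panel's origin lies here (1 mm play in x, 1.5 mm in y). The recess is 92 x 63 mm, 5 mm deep to the recorder's top; beyond its two ends, under the bridges, the floor is 3 mm lower.
- catch (a point): Inner top edge of the grey catch bridge at the recess's -x end, at (-59, 0, 12) mm from the recess point. The bridge reaches from here to x -74 mm, is 44 mm wide in y, underside 8 mm and top 12 mm above the recess floor. The tab's hook catches under it.
- tongue_bridge (a point): Inner top edge of the grey tongue bridge at the recess's +x end, at (46.5, 0, 9.5) mm from the recess point. It reaches to x +70 mm, is 44 mm wide in y, underside 5.5 mm and top 9.5 mm above the recess floor. Panel or bridge breaks if panel and recorder are forced together with more than 8 N.
- panel: Grey snap-in battery panel, 65 to 115 g: plate 90 (x) x 60 (y) x 5 mm, origin at the centre of its underside, z up. At its +x end a tongue 30 mm wide, 12 mm long, 1 to 4 mm above the underside, lies under the tongue bridge and must be drawn out backwards; at its -x end is the snap tab.
- pivot (a point): Middle of the plate's lower +x edge, (45, 0, 0) mm on the panel. With the tab pinched in, tip the tab end up about this edge by about 0.16 rad, which lifts the hook over the catch bridge (from about 0.1 rad; beyond about 0.3 rad the tongue jams and is levered). Then draw the panel 16 to 18 mm towards its -x along its own tilted plane, and lift.
- lug (a point): Top middle of the panel's fixed upright lug, at (-33, 0, 32) mm on the panel; the lug is 4 mm thick in x (outer face x -31 mm), 24 mm wide in y, and takes the other finger when the tab is pinched. It stays put while the tab gives, so the middle of the pinch shifts 4 mm towards it as the tab goes to its stop.
- tab: Springy upright snap tab at the panel's -x end, 4 mm thick, 24 mm wide, top 32 mm above the underside. At rest it has the panel's frame and its outer face is at x -57 mm. Pressing moves it along the panel's +x up to 8 mm, to a stop. Its hook, reaching x -63.5 mm, 3 to 7 mm above the underside, lets go after 4.5 mm (5.5 mm with play). Spring: 4 N to start, 10.5 N at the stop. Breaks above 25 N.
- pinch (a point): Where to pinch, (-44, 0, 24) mm on the panel, midway between the outer faces of tab and lug at rest. Fingers close along the panel's x on the outer faces: 26 mm apart at rest, 18 mm with the tab at its stop. A grip of about 14 N holds tab and panel firmly. Fingertips must stay above the catch bridge (12 mm above the underside).
- tray: White shallow tray fixed on the bench, 200 (x) x 250 (y) x 20 mm high outside, walls and floor 4 mm thick; origin at the centre of its underside. The spare battery pack lies in it along its +y side, its middle 80 mm from the tray's centre; the rest is free for the panel.
- pack: Blue spare battery pack, 65 x 32 x 18 mm, loose in the tray at its +y side; origin at the centre of its underside.
- vial: Small clear vial with blue cap, 22 mm across, 45 mm high, standing on a corner of the recorder's top away from the panel; origin at its underside.
- mug: White mug, 80 mm across, 90 mm high, beyond the recorder and the tray, between them; origin at its underside.
- tip_box: Blue box with clear lid, 122 x 87 x 72 mm, at the left side of the bench; origin at its underside.
Mind the look-alikes: they are no part of the job. Of the things shaped like the panel, the grey one is meant.

How it is judged:
By the outcome, as a careful person would: the job done as asked, in the order asked, and still so for the second after the job is handed in, with the robot touching nothing.
It also fails if it takes over 64 s, if anything falls off the work surface, if the arm or the gripper's body presses on something with over 40 N, if the wrist force passes 120 N, or if a joint passes its speed limit or range.

## Working session

There is one attempt and no reset: what is moved stays moved. The work goes in short steps, Python scripts to look and compute and a tool call to move; the robot and the scene stay as the last step left them, time stands still between calls to the robot, and variables do not carry over. Pictures are saved under pics/ and viewed, at most 10 in all, crops included, and the job is handed in when it is done.

```bash
mkdir -p pics; ls; cat > h.py <<'E'
import numpy as np, cv2
from workcell import monitor, imaging, ticket
def grab(n,save=None):
    f=imaging.grab_frame(n)
    if save: cv2.imwrite('pics/'+save,f['image'])
    return f
def ray(f,u,v):
    T=np.array(f['camera_from_world']);R=T[:3,:3];t=T[:3,3]
    d=R.T@np.array([(u-f['cx'])/f['fx'],(v-f['cy'])/f['fy'],1.]);return -R.T@t,d/np.linalg.norm(d)
def onz(f,u,v,z):
    o,d=ray(f,u,v);return o+d*(z-o[2])/d[2]
def proj(f,p):
    T=np.array(f['camera_from_world']);c=T[:3,:3]@np.array(p)+T[:3,3]
    return f['fx']*c[0]/c[2]+f['cx'],f['fy']*c[1]/c[2]+f['cy']
def tri(rays):
    A=sum(np.eye(3)-np.outer(d,d) for o,d in rays);b=sum((np.eye(3)-np.outer(d,d))@o for o,d in rays)
    return np.linalg.solve(A,b)
E
python3 - <<'E'
from h import *
import pickle
fs={n:grab(n) for n in('scene','top')}
pickle.dump(fs,open('f0.pkl','wb'))
for n,f in fs.items():
    cv2.imwrite(f'pics/{n}0.png',f['image']); print(n,ray(f,320,200),f['fx'])
s=monitor.get_state();print(s)
E
```

```text
pics
scene (array([1069.36323912, -498.53747345, 1020.36181093]), array([-0.41206656,  0.48171313, -0.77340391])) 418.3870936600399
top (array([ 380.14080972,   95.14320924, 1102.27295057]), array([ 0.15767779,  0.00178935, -0.98748899])) 409.0730367115851
{'clock': 0.1, 'q': array([ 9.17899998e-01,  1.59023774e-01,  1.59807828e+00, -3.02456858e-05,
        1.38618833e+00, -2.10122403e-01]), 'joint_vel': array([-0.00151042, -0.00214279, -0.00310263, -0.0011963 , -0.0013711 ,
       -0.00021378]), 'effort': array([-1.25387801e-04, -3.86500061e+01, -3.22960389e+01,  7.02400203e-02,
        3.38367338e-02, -8.73332920e-05]), 'position': array([246.04006911, 519.06489192, 202.41021912]), 'orientation': array([-3.13992607e+00, -3.25042562e-04,  2.69882403e+00]), 'contact_force': array([-0.10642555, -0.19220989, -0.0964616 ]), 'moment': array([0.01983947, 0.03505577, 0.04599117]), 'grip_force': 0.0, 'opening': 0.9968717547968641}
```

View pics/top0.png

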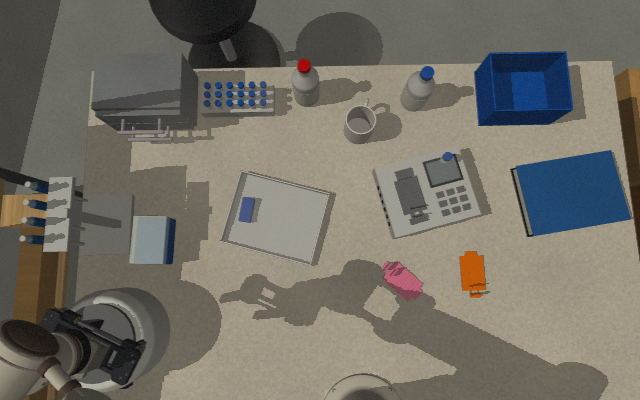

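View pics/scene0.png

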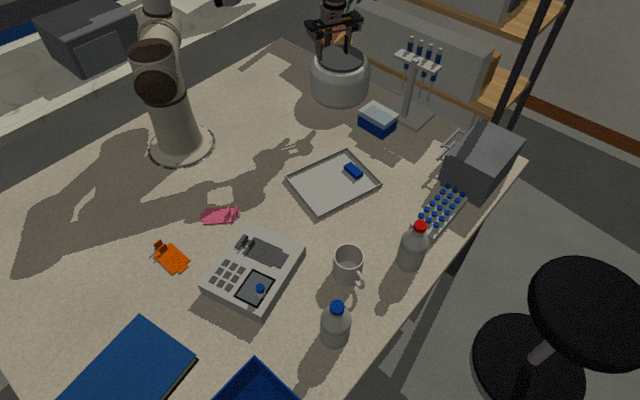

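Top view: the panel shapes are the orange one at (473,275), the pink one at (403,280), and the grey one in the recorder's +y half at about (410,192). The grey one in the recess fits the description. The tray is at (278,217) with the pack at (247,209), and the vial at (447,157). I'll enlarge the recorder to confirm and measure its corners.

```bash
python3 - <<'E'
from h import *
import pickle
fs=pickle.load(open('f0.pkl','rb'))
a=cv2.resize(fs['top']['image'][140:245,365:490],None,fx=5,fy=5,interpolation=cv2.INTER_CUBIC)
cv2.imwrite('pics/c1.png',a)
f=fs['top']
for nm,z,pts in(('rec',55,[(374,167),(460,150),(481,217),(392,238)]),('tray',20,[(247,172),(335,192),(314,263),(222,240)]),('panel',60,[(410,192)]),('vial',100,[(447,157)]),('mug',90,[(360,118)])):
    for p in pts: print(nm,p,onz(f,*p,z).round())
E
```

```text
rec (374, 167) [632. -46.  55.]
rec (460, 150) [ 674. -275.   55.]
rec (481, 217) [ 495. -316.   55.]
rec (392, 238) [446. -85.  55.]
tray (247, 172) [634. 294.  20.]
tray (335, 192) [574.  56.  20.]
tray (314, 263) [386. 116.  20.]
tray (222, 240) [451. 358.  20.]
panel (410, 192) [ 563. -136.   60.]
vial (447, 157) [ 644. -225.  100.]
mug (360, 118) [755. -10.  90.]
```

View pics/c1.png

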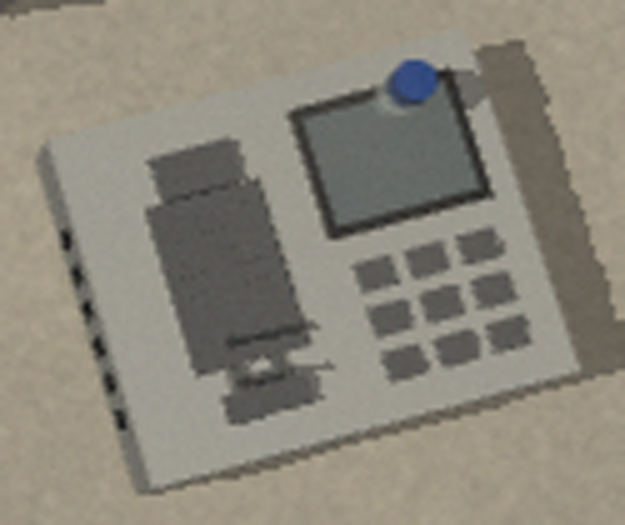

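The crop confirms it: the grey panel is in the recorder, tab end at crop (265,370) pointing towards the robot and tongue bridge at (195,170). Moving above it.

Units first: shifts go in shares of 80 cm and turns go in shares of 2 rad. So -27 mm / 800 = -0.0338, -24 mm / 800 = -0.03.

>>> pendant:
  steps:
    - {"d":[-0.0338, -0.03, -0.005]}
    - {"d":[-0.0338, -0.03, -0.005]}
    - {"d":[-0.0338, -0.03, -0.005]}
    - {"d":[-0.0338, -0.03, -0.005]}
    - {"d":[-0.0338, -0.03, -0.005]}
    - {"d":[-0.0338, -0.03, -0.005]}
    - {"d":[-0.0338, -0.03, -0.005]}
    - {"d":[-0.0338, -0.03, -0.005]}
    - {"d":[-0.0338, -0.03, -0.005]}
    - {"d":[-0.0338, -0.03, -0.005]}

```text
clock: 0.93
position: [387.5, 185.3, 243.2]
orientation: [-3.141, -0.0, 2.699]
contact_force: [0.9, 0.1, 0.9]
opening: 1.002
grip_force: 0.0
```

>>> pendant:
  steps:
    - {"d":[-0.0338, -0.03, -0.0025]}
    - {"d":[-0.0338, -0.03, -0.0025]}
    - {"d":[-0.0338, -0.03, -0.0025]}
    - {"d":[-0.0338, -0.03, -0.0025]}
    - {"d":[-0.0338, -0.03, -0.0025]}
    - {"d":[-0.0338, -0.03, -0.0025]}
    - {"d":[-0.0338, -0.03, -0.0025]}
    - {"d":[-0.0338, -0.03, -0.0025]}
    - {"d":[-0.0338, -0.03, -0.0025]}
    - {"d":[-0.0338, -0.03, -0.0025]}

```text
clock: 1.77
position: [528.8, -147.3, 262.8]
orientation: [3.141, -0.001, 2.698]
contact_force: [0.4, 0.6, 0.2]
opening: 1.001
grip_force: 0.0
```

>>> pendant:
  steps:
    - {"rotvec":[0, 0, 0.057]}
    - {"rotvec":[0, 0, 0.057]}
    - {"rotvec":[0, 0, 0.057]}
    - {"rotvec":[0, 0, 0.057]}
    - {"rotvec":[0, 0, 0.057]}
    - {"rotvec":[0, 0, 0.057]}
    - {"rotvec":[0, 0, 0.057]}
    - {"rotvec":[0, 0, 0.057]}
    - {}
    - {}

```text
clock: 2.6
position: [528.4, -145.4, 262.9]
orientation: [-3.141, -0.001, 1.79]
contact_force: [-0.7, 0.5, -0.1]
opening: 0.999
grip_force: 0.0
```

```bash
python3 - <<'E'
from h import *
import pickle
f=grab('wrist','w1.png');f['s']=monitor.get_state();pickle.dump(f,open('w1.pkl','wb'))
print(ray(f,320,200),f['fx'],f['s']['position'])
E
```

```text
(array([510.96257974, -63.73483564, 445.10942663]), array([ 0.06884763, -0.28204591, -0.95692743])) 314.8239916053816 [ 528.47282932 -145.48437064  262.99522056]
```

View pics/w1.png

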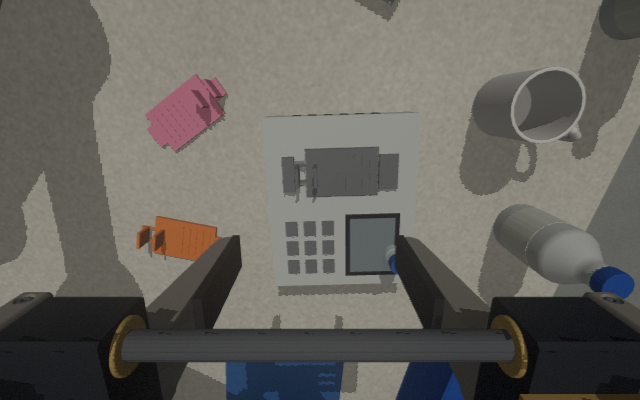

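Wrist view: grey panel plate spans (305–380,148–196), tab bridge at (290,177), lug/tab uprights at ~(303–318,175), tongue bridge at (390,172); pink (187,112) and orange (180,240) decoys lie off the recorder; the vial is at the (395,255) corner. I'll take a second, closer viewpoint.

To row units: 21 mm / 800 = 0.0263, 7 mm / 800 = 0.0088.

>>> pendant:
  steps:
    - {"d":[0.0088, -0.0038, 0.0263]}
    - {"d":[0.0088, -0.0038, 0.0263]}
    - {"d":[0.0088, -0.0038, 0.0263]}
    - {"d":[0.0088, -0.0038, 0.0263]}
    - {}
    - {}
    - {}

```text
clock: 3.23
position: [511.8, -121.4, 180.8]
orientation: [3.14, 0.001, 1.788]
contact_force: [0.5, -0.6, -0.1]
opening: 0.999
grip_force: 0.0
```

```bash
python3 - <<'E'
from h import *
import pickle
f=grab('wrist');f['s']=monitor.get_state();pickle.dump(f,open('w2.pkl','wb'))
g=pickle.load(open('w1.pkl','rb'))
# around predicted recess project to find crops
for k in(g,f): print([np.round(proj(k,p)) for p in([552,-136,50],[509,-145,80])])
a=cv2.resize(g['image'][100:300,250:430],None,fx=2.2,fy=2.2,interpolation=cv2.INTER_CUBIC)
u,v=map(int,proj(f,[530,-140,60]));print(u,v)
y0=max(0,v-70);x0=u-110
b=cv2.resize(f['image'][y0:y0+150,x0:x0+200],None,fx=4,fy=4,interpolation=cv2.INTER_CUBIC);print(x0,y0)
cv2.imwrite('pics/c2.png',b)
E
```

```text
[array([337., 170.]), array([302., 174.])]
[array([352., 210.]), array([309., 220.])]
330 212
220 142
```

View pics/c2.png

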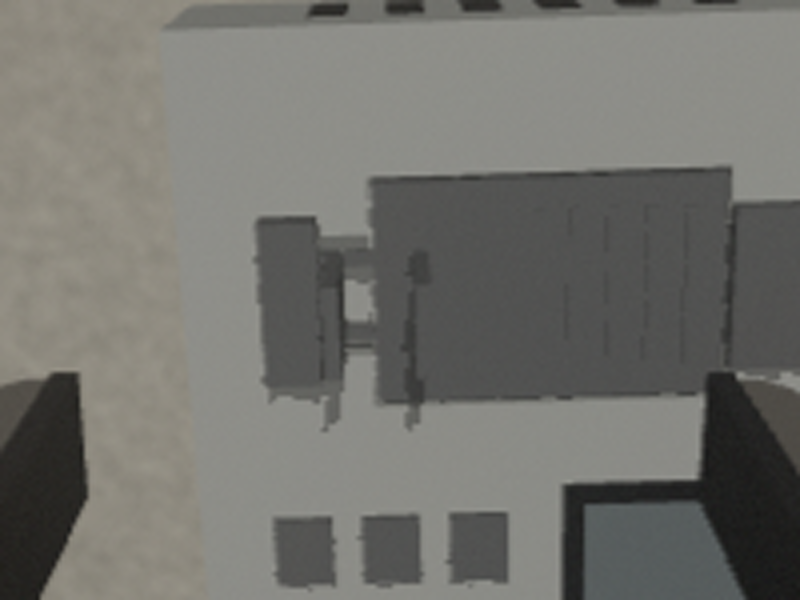

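Close view: plate corners at crop (371,178), (732,168), (379,403); catch bridge corners (258,218), (317,218), (268,388); tab top x≈320–342 and lug top x≈407–428, y≈252–428 (crop = 4× from origin 220,142).

```bash
python3 - <<'E'
from h import *
import pickle
f=pickle.load(open('w2.pkl','rb'));g=pickle.load(open('w1.pkl','rb'))
t=pickle.load(open('f0.pkl','rb'))['top']
def sub(k,p,w=3):
    im=cv2.cvtColor(k['image'],cv2.COLOR_BGR2GRAY)
    q=np.array([[p]],np.float32);cv2.cornerSubPix(im,q,(w,w),(-1,-1),(3,50,.01));return q[0,0]
c=lambda u,v:(220+(u+.5)/4-.5,142+(v+.5)/4-.5)
P={}
for n,p,z in(('TL',(371,178),55),('TR',(732,168),55),('BL',(379,403),55),('cTL',(258,218),62),('cBL',(268,388),62),('recTL',(163,28),55)):
    a=sub(f,c(*p)); w=onz(f,*a,z); b0=proj(g,w); b=sub(g,b0); 
    o=tri([ray(f,*a),ray(g,*b)]); P[n]=w
    print(n,np.round(c(*p),1),a.round(1),w.round(1),'w1 pred',np.round(b0,1),'found',b.round(1),'tri',o.round(1))
print('yaw',np.arctan2(*(P['TR']-P['TL'])[1::-1]),np.arctan2(*(P['BL']-P['TL'])[1::-1])+np.pi/2,np.arctan2(*(P['cBL']-P['cTL'])[1::-1])+np.pi/2)
print(np.linalg.norm(P['TR']-P['TL']),np.linalg.norm(P['BL']-P['TL']),np.linalg.norm(P['cBL']-P['cTL']))
E
```

```text
TL [312.4 186.1] [311.6 186. ] [ 505.4 -118.1   55. ] w1 pred [304.1 148.4] found [303.8 148.5] tri [ 505.2 -118.3   54.6]
TR [402.6 183.6] [402.6 183.2] [594.2 -95.7  55. ] w1 pred [378.5 146.2] found [378.4 146.4] tri [594.5 -95.9  54.1]
BL [314.4 242.4] [314.1 242.6] [ 520.9 -178.4   55. ] w1 pred [306.3 196.9] found [306.4 196.8] tri [ 520.9 -178.4   55. ]
cTL [284.1 196.1] [283.6 196.2] [ 480.1 -132.4   62. ] w1 pred [281.2 156.2] found [281.4 156.6] tri [ 480.  -133.4   58.7]
cBL [286.6 238.6] [287.8 241.1] [ 493.2 -179.4   62. ] w1 pred [284.5 194.6] found [284.3 194.3] tri [ 493.  -178.4   64.3]
recTL [260.4 148.6] [259.8 149. ] [448.4 -92.4  55. ] w1 pred [261.9 117.1] found [262.9 117.5] tri [448.5 -93.   51.5]
yaw 0.24702218008982985 0.25135746219187793 0.27167405849049064
91.62250107290957 62.25679445392455 48.756842050785465
```

Heights agree (plate top ≈55). Panel centre ≈ (557.6, −137.1), yaw ≈ 0.248, so the pinch is at about (515, −148) with tool y along panel +x. TCP height must be about 75 so the fingertips clear the catch bridge (z 62).

To row units: 17 mm / 800 = 0.0213, -6.6 mm / 800 = -0.0083, -0.031 rad / 2 = -0.0155.

>>> pendant:
  steps:
    - {"rotvec":[0, 0, -0.0155]}
    - {"d":[-0.0083, -0.0011, 0.0213]}
    - {"d":[-0.0083, -0.0011, 0.0213]}
    - {"d":[-0.0083, -0.0011, 0.0213]}
    - {"d":[-0.0083, -0.0011, 0.0213]}
    - {}
    - {}
    - {}
  jaw: 0.55
  clamp_n: 3

```text
clock: 3.95
position: [515.1, -147.8, 113.2]
orientation: [3.139, 0.002, 1.818]
contact_force: [0.0, 0.8, -0.0]
opening: 0.55
grip_force: 0.0
```

```bash
python3 - <<'E'
from h import *
import pickle
f=grab('wrist','w3.png');f['s']=monitor.get_state();pickle.dump(f,open('w3.pkl','wb'))
c=np.array([557.6,-137.1]);R=np.array([[np.cos(.248),-np.sin(.248)],[np.sin(.248),np.cos(.248)]])
for q in((-57,12,32),(-57,-12,32),(-33,12,32),(-31,12,32),(-44,0,24)): print(q,np.round(proj(f,[*(c+R@q[:2]),50+q[2]])))
a=cv2.resize(f['image'][190:340,220:420],None,fx=4,fy=4,interpolation=cv2.INTER_CUBIC)
cv2.imwrite('pics/c3.png',a)
s=f['s']; print(R.T@(s['position'][:2]-c),s['position'][2])
E
```

```text
(-57, 12, 32) [299. 209.]
(-57, -12, 32) [299. 240.]
(-33, 12, 32) [332. 209.]
(-31, 12, 32) [335. 209.]
(-44, 0, 24) [317. 221.]
[-43.73678356   0.10304991] 113.33442624548914
```

View pics/c3.png

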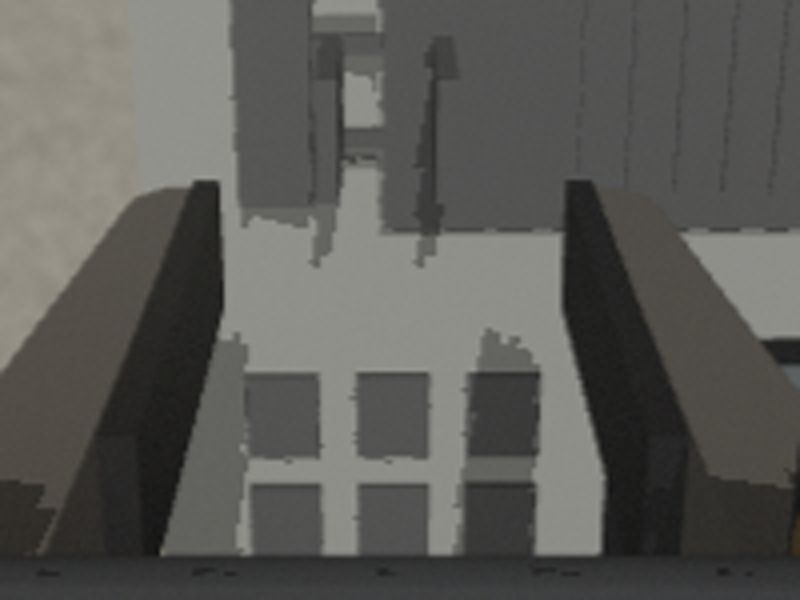

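The tab top is at px (299–304, 210–241) and the lug at (329–334), both within a pixel of prediction and centred between the fingertips to about 0.6 mm. Descending, then a light touch at 3 N.

To row units: 12.6 mm / 800 = 0.0158, 12.4 mm / 800 = 0.0155.

>>> pendant:
  steps:
    - {"d":[0, -0.0008, 0.0158]}
    - {"d":[0, 0, 0.0158]}
    - {"d":[0, 0, 0.0155]}
    - {}
    - {}
    - {}

```text
clock: 4.5
position: [513.9, -147.6, 74.6]
orientation: [3.141, 0.001, 1.818]
contact_force: [-0.6, -0.5, -1.4]
opening: 0.549
grip_force: 0.0
```

>>> pendant:
  steps:
    - {}
    - {}
    - {}
    - {}
  jaw: 0.34
  clamp_n: 3

```text
clock: 4.83
position: [513.5, -147.6, 74.1]
orientation: [3.141, 0.0, 1.818]
contact_force: [-0.0, -0.2, -0.2]
opening: 0.347
grip_force: 0.0
```

>>> pendant:
  steps:
    - {}
    - {}
    - {}
  jaw: 0.31
  clamp_n: 3

```text
clock: 5.08
position: [513.3, -147.4, 73.7]
orientation: [-3.142, 0.0, 1.818]
contact_force: [-0.8, -0.5, 0.5]
opening: 0.312
grip_force: 0.0
```

>>> pendant:
  steps:
    - {}
    - {}
    - {}
  jaw: 0.29
  clamp_n: 3

```text
clock: 5.33
position: [513.3, -147.4, 73.7]
orientation: [-3.142, 0.0, 1.818]
contact_force: [0.5, -0.4, -0.4]
opening: 0.29
grip_force: 0.0
```

To row units: -2.2 mm / 800 = -0.0028, 0.9 mm / 800 = 0.0011.

>>> pendant:
  steps:
    - {"d":[0, 0.0011, -0.0028]}
    - {}
    - {}

```text
clock: 5.58
position: [514.4, -147.3, 76.2]
orientation: [3.141, 0.0, 1.818]
contact_force: [1.0, -0.8, 0.0]
opening: 0.291
grip_force: 0.0
```

>>> pendant:
  steps:
    - {}
    - {}
    - {}
  jaw: 0.275
  clamp_n: 3

```text
clock: 5.83
position: [514.1, -147.2, 75.9]
orientation: [-3.141, -0.0, 1.818]
contact_force: [-0.3, 1.1, -0.1]
opening: 0.279
grip_force: 0.0
```

>>> pendant:
  steps:
    - {}
    - {}
    - {}
  jaw: 0.26
  clamp_n: 3

```text
clock: 6.08
position: [514.1, -147.2, 75.9]
orientation: [-3.142, -0.0, 1.818]
contact_force: [0.4, -0.1, 0.0]
opening: 0.257
grip_force: 0.0
```

Opening is below 26 mm with no grip force, so I'll look before closing further.

```bash
python3 - <<'E'
from h import *
f=grab('wrist')
a=cv2.resize(f['image'][190:340,220:420],None,fx=4,fy=4,interpolation=cv2.INTER_CUBIC)
cv2.imwrite('pics/c4.png',a);s=monitor.get_state();print(s['grip_force'],s['opening'],s['contact_force'])
c=np.array([557.6,-137.1]);R=np.array([[np.cos(.248),-np.sin(.248)],[np.sin(.248),np.cos(.248)]])
for q in((-57,12,32),(-57,-12,32),(-33,12,32),(-31,12,32),(-31,-12,32)): print(q,(np.array(proj(f,[*(c+R@q[:2]),50+q[2]]))-[220,190])*4)
E
```

```text
0.0 0.2561749804703255 [-0.14485103 -0.50435102  0.48902528]
(-57, 12, 32) [305.40181029 161.12892165]
(-57, -12, 32) [308.8574999  303.89220292]
(-33, 12, 32) [464.82960458 160.75823808]
(-31, 12, 32) [478.11702634 160.72734367]
(-31, -12, 32) [475.40601945 303.5233279 ]
```

View pics/c4.png

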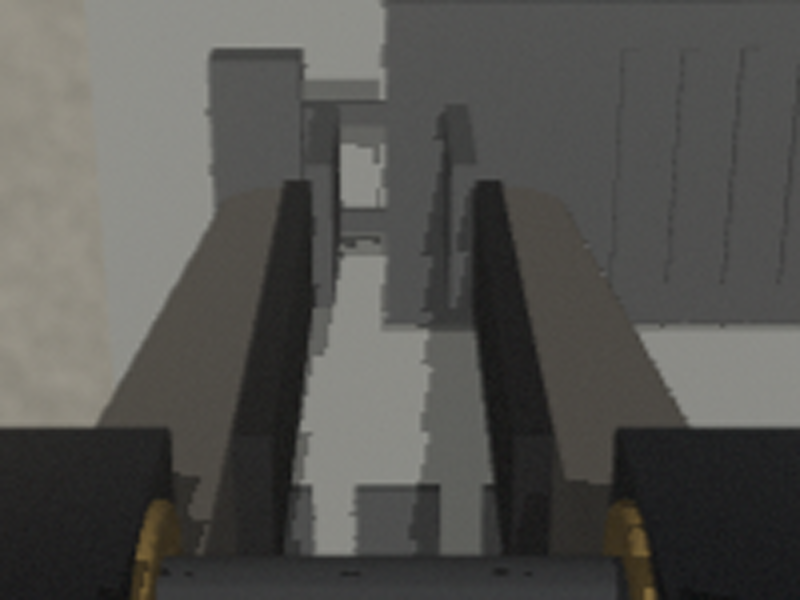

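Both fingers stand just off the outer faces (tab edge ~311, lug edge ~475 crop px), well centred. Continuing gently.

>>> pendant:
  steps:
    - {}
    - {}
    - {}
  jaw: 0.245
  clamp_n: 4

```text
clock: 6.38
position: [514.2, -147.2, 75.9]
orientation: [3.142, 0.0, 1.818]
contact_force: [1.1, -0.7, 0.6]
opening: 0.246
grip_force: 0.0
```

>>> pendant:
  steps:
    - {}
    - {}
    - {}
  jaw: 0.235
  clamp_n: 4

```text
clock: 6.63
position: [514.2, -147.2, 75.9]
orientation: [3.142, -0.0, 1.818]
contact_force: [0.6, -0.4, -0.3]
opening: 0.234
grip_force: 0.0
```

>>> pendant:
  steps:
    - {}
    - {}
    - {}
  jaw: 0.22
  clamp_n: 4

```text
clock: 6.88
position: [514.2, -147.2, 75.9]
orientation: [-3.142, -0.0, 1.818]
contact_force: [-0.2, 0.2, 0.2]
opening: 0.22
grip_force: 0.0
```

```bash
python3 - <<'E'
from h import *
f=grab('wrist')
a=cv2.resize(f['image'][190:290,250:390],None,fx=5.7,fy=5.7,interpolation=cv2.INTER_CUBIC)
cv2.imwrite('pics/c5.png',a);s=monitor.get_state();print(s['grip_force'],s['opening'],s['contact_force'],s['moment'])
E
```

```text
0.0 0.21799989413985704 [ 0.05102599  0.90071436 -0.43825072] [-0.05611713  0.07546086  0.00728934]
```

View pics/c5.png

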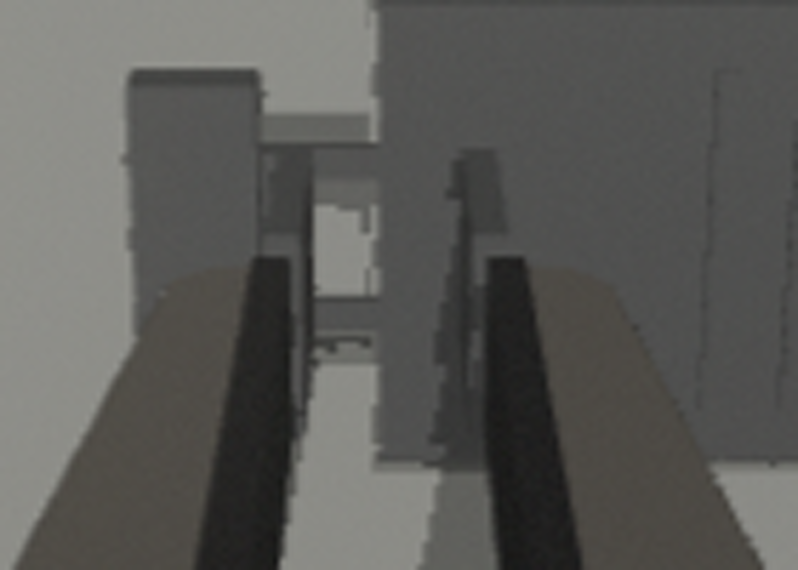

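```bash
python3 - <<'E'
from h import *
from scipy.spatial.transform import Rotation as Ro
f=grab('wrist');s=monitor.get_state();print(s['position'],s['orientation'])
R=Ro.from_euler('xyz',s['orientation']).as_matrix()
for z in(-19,-8,0,11):
  for x in (-10,10): print(z,x,[((np.array(proj(f,s['position']+R@[x,y,z]))-[250,190])*5.7).round() for y in(-10.3,10.3)])
E
```

```text
[ 514.15308378 -147.16644528   75.88314349] [-3.14157313e+00 -5.62837429e-05  1.81779258e+00]
-19 -10 [array([281., 469.]), array([483., 469.])]
-19 10 [array([277., 289.]), array([485., 289.])]
-8 -10 [array([287., 417.]), array([477., 417.])]
-8 10 [array([283., 246.]), array([480., 246.])]
0 -10 [array([291., 383.]), array([474., 383.])]
0 10 [array([287., 217.]), array([476., 217.])]
11 -10 [array([295., 340.]), array([470., 339.])]
11 10 [array([292., 181.]), array([472., 181.])]
```

The gripper passed 26 mm without any force, and the tips' image scale (1.68 px/mm, depth ≈186 mm) puts them about 10 mm behind the TCP rather than ahead. They are around z≈86, still above the tab (82). I'll open a little, lower in small watched steps, and probe again.

>>> pendant:
  steps:
    - {}
    - {}
    - {}
    - {}
  jaw: 0.40
  clamp_n: 3

```text
clock: 7.32
position: [514.2, -147.2, 75.9]
orientation: [-3.142, -0.0, 1.818]
contact_force: [0.1, -0.3, -0.2]
opening: 0.402
grip_force: 0.0
```

>>> pendant:
  steps:
    - {"d":[0, 0, 0.005]}
    - {"d":[0, 0, 0.005]}
    - {}
    - {}
  only: "pos|contact"

```text
position: [513.7, -147.0, 67.3]
contact_force: [-0.1, 0.7, -0.1]
```

>>> pendant:
  steps:
    - {}
    - {}
    - {}
    - {}
  jaw: 0.31

```text
clock: 7.98
position: [514.3, -147.2, 68.0]
orientation: [3.141, 0.0, 1.818]
contact_force: [-0.1, 0.5, -0.2]
opening: 0.312
grip_force: 0.0
```

>>> pendant:
  steps:
    - {}
    - {}
    - {}
    - {}
  jaw: 0.255

```text
clock: 8.32
position: [514.2, -147.2, 68.0]
orientation: [3.141, 0.0, 1.818]
contact_force: [0.0, 0.3, 1.9]
opening: 0.281
grip_force: 3.0
```

Contact at 0.281 (25.9 mm), so the tips are now about z 78. I'll release slightly, go 9 mm lower, and pinch again.

To row units: 3 mm / 800 = 0.0038.

>>> pendant:
  steps:
    - {}
    - {}
    - {"d":[0, 0, 0.0038]}
    - {"d":[0, 0, 0.0038]}
    - {}
    - {}
  jaw: 0.33
  only: "pos|contact"

```text
position: [513.8, -147.0, 61.4]
contact_force: [0.2, 0.1, -0.5]
```

>>> pendant:
  steps:
    - {"d":[0, 0, 0.0038]}
    - {}
    - {}
  only: "pos|contact"

```text
position: [514.0, -147.1, 58.7]
contact_force: [-0.1, -0.8, 0.7]
```

>>> pendant:
  steps:
    - {}
    - {}
    - {}
    - {}
  jaw: 0.255

```text
clock: 9.4
position: [514.2, -147.2, 58.9]
orientation: [-3.142, 0.0, 1.818]
contact_force: [0.8, -0.0, 0.3]
opening: 0.282
grip_force: 3.0
```

```bash
python3 - <<'E'
from h import *
f=grab('wrist')
a=cv2.resize(f['image'][150:290,230:410],None,fx=4.4,fy=4.2,interpolation=cv2.INTER_CUBIC)
cv2.imwrite('pics/c6.png',a)
E
```

```text
(no output)
```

View pics/c6.png

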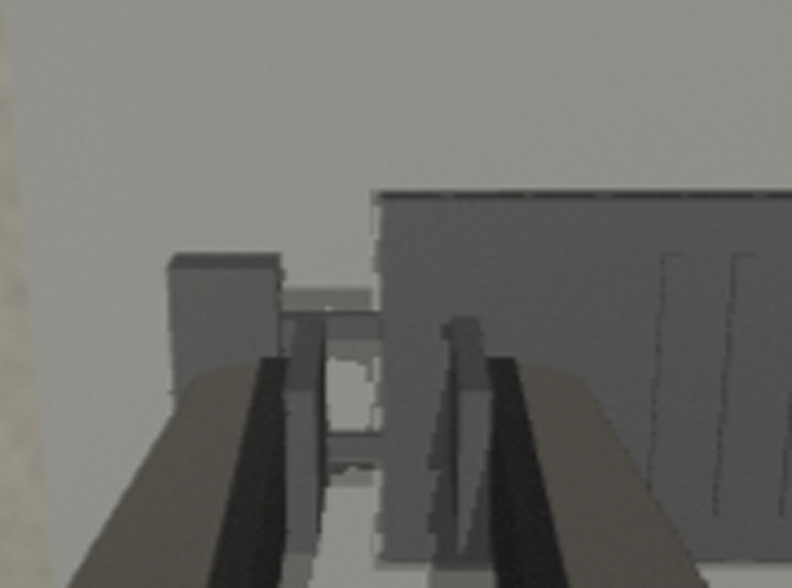

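Both pads flank tab (crop x 287–325) and lug (450–490), with the tips about z 69, clear above the bridge. Pinching in even steps, the arm following half the tab travel.

To row units: 0.5 mm / 800 = 0.0006, 0.4 mm / 800 = 0.0005.

>>> pendant:
  steps:
    - {"d":[0, 0.0006, 0]}
    - {"d":[0, 0.0005, 0]}
    - {}
  jaw: 0.262
  clamp_n: 14
  only: "pos|contact|open|grip"

```text
position: [515.0, -147.0, 58.9]
contact_force: [-0.3, 0.7, -0.6]
opening: 0.265
grip_force: 5.2
```

>>> pendant:
  steps:
    - {"d":[0, 0.0006, 0]}
    - {"d":[0, 0.0005, 0]}
    - {}
  jaw: 0.244
  clamp_n: 14
  only: "pos|contact|open|grip"

```text
position: [515.9, -146.7, 58.9]
contact_force: [0.0, -0.7, 0.1]
opening: 0.243
grip_force: 6.5
```

To row units: 0.4 mm / 800 = 0.0005.

>>> pendant:
  steps:
    - {"d":[0, 0.0005, 0]}
    - {"d":[0, 0.0005, 0]}
    - {}
  jaw: 0.226
  clamp_n: 14
  only: "pos|contact|open|grip"

```text
position: [516.7, -146.5, 58.9]
contact_force: [-1.0, -0.6, 0.6]
opening: 0.223
grip_force: 7.8
```

>>> pendant:
  steps:
    - {"d":[0, 0.0005, 0]}
    - {"d":[0, 0.0005, 0]}
    - {}
  jaw: 0.209
  clamp_n: 14
  only: "pos|contact|open|grip"

```text
position: [517.4, -146.4, 58.9]
contact_force: [-0.7, 0.0, 0.6]
opening: 0.212
grip_force: 8.9
```

>>> pendant:
  steps:
    - {"d":[0, 0.0005, 0]}
    - {"d":[0, 0.0003, 0]}
    - {}
    - {}
  jaw: 0.18
  clamp_n: 14
  only: "pos|contact|open|grip"

```text
position: [518.0, -146.2, 58.9]
contact_force: [0.3, -0.0, 1.0]
opening: 0.192
grip_force: 14.0
```

At the stop with 14 N and no side force. Now tip about the pivot (TCP is −85 mm in x and +9 mm in z from it): per 0.02 rad, dy +0.2, dz −1.7.

To row units: -1.7 mm / 800 = -0.0021, 0.2 mm / 800 = 0.0003, 0.02 rad / 2 = 0.01.

>>> pendant:
  steps:
    - {"d":[0, 0.0003, -0.0021], "rotvec":[0.01, 0, 0]}
    - {}
    - {"d":[0, 0.0003, -0.0021], "rotvec":[0.01, 0, 0]}
    - {}
    - {}

```text
clock: 11.2
position: [518.8, -146.0, 62.3]
orientation: [-3.102, 0.0, 1.818]
contact_force: [0.2, 0.9, -0.3]
opening: 0.195
grip_force: 14.0
```

>>> pendant:
  steps:
    - {"d":[0, 0.0003, -0.0021], "rotvec":[0.01, 0, 0]}
    - {}
    - {"d":[0, 0.0003, -0.0021], "rotvec":[0.01, 0, 0]}
    - {}
    - {}

```text
clock: 11.62
position: [519.3, -146.0, 65.7]
orientation: [-3.061, 0.0, 1.818]
contact_force: [0.2, -1.0, -1.2]
opening: 0.197
grip_force: 14.0
```

To row units: -1.7 mm / 800 = -0.0021, 0.2 mm / 800 = 0.0003, 0.02 rad / 2 = 0.01.

>>> pendant:
  steps:
    - {"d":[0, 0.0003, -0.0021], "rotvec":[0.01, 0, 0]}
    - {}
    - {"d":[0, 0.0003, -0.0021], "rotvec":[0.01, 0, 0]}
    - {}
    - {}

```text
clock: 12.03
position: [519.8, -145.8, 69.0]
orientation: [-3.021, 0.0, 1.818]
contact_force: [-1.2, 0.3, -1.6]
opening: 0.192
grip_force: 14.0
```

>>> pendant:
  steps:
    - {"d":[0, 0.0003, -0.0021], "rotvec":[0.01, 0, 0]}
    - {}
    - {"d":[0, 0.0003, -0.0021], "rotvec":[0.01, 0, 0]}
    - {}
    - {}

```text
clock: 12.45
position: [520.5, -145.6, 72.3]
orientation: [-2.981, -0.0, 1.818]
contact_force: [-0.7, -0.3, 0.2]
opening: 0.196
grip_force: 14.0
```

Forces stay small at 0.16 rad. Draw 17 mm along panel −x (tool −y).

To row units: -1.5 mm / 800 = -0.0019.

>>> pendant:
  steps:
    - {"d":[0, -0.0019, 0]}
    - {"d":[0, -0.0019, 0]}
    - {"d":[0, -0.0019, 0]}
    - {}
  only: "pos|contact|open"

```text
position: [516.0, -146.7, 73.2]
contact_force: [0.2, 0.4, 0.9]
opening: 0.193
```

>>> pendant:
  steps:
    - {"d":[0, -0.0019, 0]}
    - {"d":[0, -0.0019, 0]}
    - {"d":[0, -0.0019, 0]}
    - {}
  only: "pos|contact|open"

```text
position: [511.7, -147.8, 73.8]
contact_force: [0.5, 0.2, -1.1]
opening: 0.193
```

>>> pendant:
  steps:
    - {"d":[0, -0.0025, 0]}
    - {"d":[0, -0.0025, 0]}
    - {"d":[0, -0.0025, 0]}
    - {"d":[0, -0.0025, 0]}
    - {}
    - {}

```text
clock: 13.62
position: [504.2, -149.7, 75.1]
orientation: [-2.982, 0.0, 1.818]
contact_force: [0.1, 0.4, -0.9]
opening: 0.19
grip_force: 14.0
```

Units first: shifts go in shares of 80 cm and turns go in shares of 2 rad. So -4 mm / 800 = -0.005, -0.6 mm / 800 = -0.0008.

>>> pendant:
  steps:
    - {"d":[0, -0.0008, -0.005]}
    - {"d":[0, -0.0008, -0.005]}
    - {"d":[0, -0.0008, -0.005]}
    - {}
  only: "pos|contact|open"

```text
position: [505.3, -150.1, 88.5]
contact_force: [-0.1, 0.1, -0.8]
opening: 0.196
```

>>> pendant:
  steps:
    - {"d":[0, -0.0025, -0.015]}
    - {"d":[0, -0.0025, -0.015]}
    - {"d":[0, -0.0025, -0.015]}
    - {"d":[0, -0.0025, -0.015]}
    - {"d":[0, -0.0025, -0.015]}
    - {"d":[0, -0.0019, -0.0113]}
    - {}
    - {}

```text
clock: 14.62
position: [504.4, -149.9, 157.8]
orientation: [-2.983, 0.001, 1.818]
contact_force: [-0.4, -0.0, -1.0]
opening: 0.189
grip_force: 14.0
```

```bash
python3 - <<'E'
from h import *
import pickle
fs=pickle.load(open('f0.pkl','rb'));f=fs['top'];g=fs['scene']
# tray rim corners: light region contour in both views
for n,k,box in(('top',f,(215,165,345,270)),('scene',g,(278,143,388,222))):
    x0,y0,x1,y1=box;im=k['image'][y0:y1,x0:x1];h=cv2.cvtColor(im,cv2.COLOR_BGR2HSV)
    b=cv2.inRange(h,(100,110,30),(130,255,255));m=cv2.moments(b,True);print(n,'pack',m['m10']/m['m00']+x0,m['m01']/m['m00']+y0,m['m00'])
    w=cv2.inRange(h,(0,0,115),(180,32,255));w=cv2.morphologyEx(w|b,cv2.MORPH_CLOSE,np.ones((7,7)))
    c=max(cv2.findContours(w,0,2)[0],key=cv2.contourArea)
    q=cv2.approxPolyDP(cv2.convexHull(c),6,True)[:,0]+[x0,y0];print(q.tolist(),cv2.contourArea(c))
    for p in q: print(onz(k,*map(float,p),20).round())
pf=(246.5,209);print('pack',onz(f,*pf,22).round())
E
```

```text
top pack 246.21100917431193 209.08256880733944 218.0
[[241, 171], [329, 193], [311, 265], [220, 241]] 6817.5
[637. 310.  20.]
[572.  73.  20.]
[381. 124.  20.]
[448. 363.  20.]
scene pack 353.0769230769231 170.15934065934067 182.0
[[347, 147], [382, 186], [317, 215], [285, 175]] 3479.0
[450. 365.  20.]
[646. 299.  20.]
[568.  75.  20.]
[382. 128.  20.]
pack [532. 294.  22.]
```

The panel is off. Tray centre ≈ (511,215), yaw ≈ −0.26 (two views agree at rim height 20), with the pack at (532,294). The target panel centre is tray (0,−35) = world (502,181), so TCP (463,191), yaw 1.31. Level, turn and carry.

To row units: 0.108 rad / 2 = 0.054.

>>> pendant:
  steps:
    - {"rotvec":[-0.02, 0, 0]}
    - {"rotvec":[-0.02, 0, 0]}
    - {"rotvec":[-0.02, 0, 0]}
    - {"rotvec":[-0.02, 0, 0]}
    - {"rotvec":[0, 0, 0.05]}
    - {"rotvec":[0, 0, 0.05]}
    - {"rotvec":[0, 0, 0.05]}
    - {"rotvec":[0, 0, 0.05]}
    - {"rotvec":[0, 0, 0.054]}
    - {}

```text
clock: 15.45
position: [503.3, -149.4, 156.1]
orientation: [-3.14, -0.001, 1.307]
contact_force: [0.3, 0.3, -2.0]
opening: 0.193
grip_force: 14.0
```

>>> pendant:
  steps:
    - {"d":[0.0125, -0.005, 0]}
    - {"d":[0.025, -0.01, 0]}
    - {"d":[0.025, -0.01, 0]}
    - {"d":[0.025, -0.01, 0]}
    - {"d":[0.025, -0.01, 0]}
    - {"d":[0.025, -0.01, 0]}
    - {"d":[0.025, -0.01, 0]}
    - {"d":[0.025, -0.01, 0]}
    - {"d":[0.025, -0.01, 0]}
    - {"d":[0.025, -0.01, 0]}

```text
clock: 16.28
position: [478.7, 55.2, 156.7]
orientation: [-3.141, -0.0, 1.313]
contact_force: [0.2, -0.2, -1.3]
opening: 0.19
grip_force: 14.0
```

>>> pendant:
  steps:
    - {"d":[0.025, -0.01, 0]}
    - {"d":[0.025, -0.01, 0]}
    - {"d":[0.025, -0.01, 0]}
    - {"d":[0.025, -0.01, 0]}
    - {"d":[0.025, -0.01, 0]}
    - {"d":[0.0238, -0.0094, 0]}
    - {"d":[0.0125, -0.005, 0]}
    - {}
    - {}

```text
clock: 17.03
position: [462.7, 191.4, 156.8]
orientation: [-3.141, 0.001, 1.312]
contact_force: [0.4, 0.2, -0.4]
opening: 0.194
grip_force: 14.0
```

```bash
python3 - <<'E'
from h import *
import pickle
f=grab('wrist','w7.png');f['s']=monitor.get_state();pickle.dump(f,open('w7.pkl','wb'))
t=grab('top','t7.png')
E
```

```text
(no output)
```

View pics/w7.png

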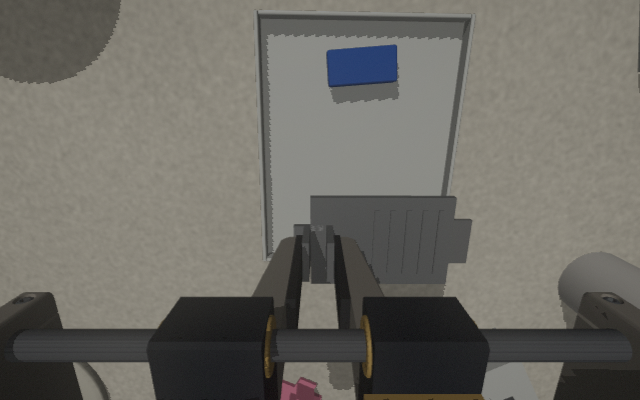

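The panel is held level, tongue end at (460,240); the tray rim is at (258,13), (470,17), (265,260) and the pack at (362,66). Checking placement numerically.

```bash
python3 - <<'E'
from h import *
import pickle
f=pickle.load(open('w7.pkl','rb'))
for p in((258,13),(470,17),(265,260)): print('rim',onz(f,*p,20).round(1))
P=[onz(f,*p,152.9) for p in((310,196),(455,196),(448,283))]
print([p.round(1) for p in P],np.linalg.norm(P[1]-P[0]),np.linalg.norm(P[2]-P[1]),'c',((P[0]+P[2])/2).round(1))
E
```

```text
rim [452.6 361.7  20. ]
rim [635.8 309.6  20. ]
rim [383.8 125.7  20. ]
[array([465.9, 221.5, 152.9]), array([552.1, 198.5, 152.9]), array([539.5, 138.9, 152.9])] 89.21055687015617 60.95632414354407 c [502.7 180.2 152.9]
```

Matches the plan. Lowering.

To row units: 20 mm / 800 = 0.025, 15 mm / 800 = 0.0188.

>>> pendant:
  steps:
    - {"d":[0, 0, 0.0125]}
    - {"d":[0, 0, 0.025]}
    - {"d":[0, 0, 0.025]}
    - {"d":[0, 0, 0.025]}
    - {"d":[0, 0, 0.025]}
    - {"d":[0, 0, 0.025]}
    - {"d":[0, 0, 0.0188]}
    - {"d":[0, 0, 0.01]}
    - {}
    - {}
  only: "pos|contact"

```text
position: [463.2, 190.9, 24.0]
contact_force: [0.6, -0.7, -0.3]
```

>>> pendant:
  steps:
    - {"d":[0, 0, 0.0025]}
    - {"d":[0, 0, 0.0025]}
    - {"d":[0, 0, 0.0019]}
    - {}
    - {}
  only: "pos|contact"

```text
position: [463.3, 191.4, 18.9]
contact_force: [0.4, -0.7, -1.2]
```

To row units: 1 mm / 800 = 0.0013.

>>> pendant:
  steps:
    - {"d":[0, 0, 0.0013]}
    - {"d":[0, 0, 0.0013]}
    - {"d":[0, 0, 0.0013]}
    - {}
    - {}
  only: "pos|contact"

```text
position: [463.0, 191.3, 15.5]
contact_force: [0.4, -0.1, -0.4]
```

>>> pendant:
  steps:
    - {"d":[0, 0, 0.0013]}
    - {}
    - {}
  only: "pos|contact"

```text
position: [463.1, 191.3, 14.6]
contact_force: [0.1, -0.9, -0.4]
```

>>> pendant:
  steps:
    - {"d":[0, 0, 0.0009]}
    - {}
    - {}
  only: "pos|contact"

```text
position: [463.1, 191.4, 13.9]
contact_force: [0.9, -0.2, -1.8]
```

To row units: 0.6 mm / 800 = 0.0008.

>>> pendant:
  steps:
    - {"d":[0, 0, 0.0008]}
    - {}
    - {}
  only: "pos|contact"

```text
position: [463.2, 191.3, 13.3]
contact_force: [-0.1, 0.2, -0.7]
```

>>> pendant:
  steps:
    - {"d":[0, 0, 0.0006]}
    - {}
    - {}
  only: "pos|contact"

```text
position: [463.3, 191.4, 12.9]
contact_force: [-0.0, 0.3, -0.5]
```

To row units: 0.5 mm / 800 = 0.0006.

>>> pendant:
  steps:
    - {"d":[0, 0, 0.0006]}
    - {}
    - {}
  only: "pos|contact"

```text
position: [463.4, 191.3, 12.9]
contact_force: [-2.2, -0.4, 4.7]
```

>>> pendant:
  steps:
    - {"d":[0, 0, 0.0005]}
    - {}
    - {}
  only: "pos|contact"

```text
position: [463.4, 191.4, 12.9]
contact_force: [-4.0, -1.6, 9.4]
```

```bash
python3 - <<'E'
from h import *
for i in range(2):
    grab('top');s=monitor.get_state();print(s['contact_force'].round(2),s['moment'].round(3),s['position'][2])
E
```

```text
[-3.49 -0.32  9.66] [-0.22   0.847 -0.028] 12.85504078914888
[-3.95 -0.19  9.08] [-0.3    0.811 -0.013] 12.845735521542629
```

Seated at TCP 12.9. Ease off the push and release evenly, the arm following back.

To row units: -0.8 mm / 800 = -0.001.

>>> pendant:
  steps:
    - {"d":[0, 0, -0.001]}
    - {}
    - {}
  only: "pos|contact"

```text
position: [463.5, 191.4, 12.9]
contact_force: [-0.7, -0.8, 2.4]
```

>>> pendant:
  steps:
    - {"d":[0, -0.0005, 0]}
    - {"d":[0, -0.0005, 0]}
    - {}
  jaw: 0.212
  only: "contact|open|grip"

```text
contact_force: [0.5, -0.4, 2.3]
opening: 0.213
grip_force: 9.1
```

>>> pendant:
  steps:
    - {"d":[0, -0.0005, 0]}
    - {"d":[0, -0.0006, 0]}
    - {}
  jaw: 0.232
  only: "contact|open|grip"

```text
contact_force: [0.4, 0.1, 2.4]
opening: 0.235
grip_force: 7.9
```

>>> pendant:
  steps:
    - {"d":[0, -0.0005, 0]}
    - {"d":[0, -0.0006, 0]}
    - {}
  jaw: 0.252
  only: "contact|open|grip"

```text
contact_force: [1.1, -0.3, 2.4]
opening: 0.25
grip_force: 6.7
```

>>> pendant:
  steps:
    - {"d":[0, -0.0005, 0]}
    - {"d":[0, -0.0006, 0]}
    - {}
  jaw: 0.272
  only: "contact|open|grip"

```text
contact_force: [1.7, -0.9, 2.4]
opening: 0.275
grip_force: 5.5
```

>>> pendant:
  steps:
    - {"d":[0, -0.0004, 0]}
    - {"d":[0, -0.0003, 0]}
    - {}
  jaw: 0.30
  only: "contact|open|grip"

```text
contact_force: [1.3, 0.2, 0.7]
opening: 0.299
grip_force: 0.4
```

>>> pendant:
  steps:
    - {}
    - {}
    - {}
    - {}
  jaw: 0.45

```text
clock: 22.23
position: [458.9, 192.4, 12.5]
orientation: [-3.141, 0.0, 1.31]
contact_force: [0.4, 0.0, 0.2]
opening: 0.45
grip_force: 0.0
```

To row units: -25 mm / 800 = -0.0313, -20 mm / 800 = -0.025.

>>> pendant:
  steps:
    - {"d":[0, 0, -0.0038]}
    - {"d":[0, 0, -0.01]}
    - {"d":[0, 0, -0.0188]}
    - {"d":[0, 0, -0.025]}
    - {"d":[0, 0, -0.0313]}
    - {"d":[0, 0, -0.0313]}
    - {"d":[0, 0, -0.0313]}
    - {"d":[0, 0, -0.0313]}
    - {}
    - {}

```text
clock: 23.07
position: [460.6, 192.6, 160.9]
orientation: [3.138, -0.002, 1.31]
contact_force: [-0.2, 0.2, -0.5]
opening: 0.451
grip_force: 0.0
```

>>> pendant:
  steps:
    - {"d":[-0.025, 0, -0.0125]}
    - {"d":[-0.025, 0, -0.0125]}
    - {"d":[-0.025, 0, -0.0125]}
    - {"d":[-0.025, 0, 0]}
    - {"d":[-0.0125, 0, 0]}
    - {}
    - {}
    - {}
  only: "pos"

```text
position: [435.7, 106.1, 188.0]
```

```bash
python3 - <<'E'
from h import *
import pickle
f=grab('wrist');g=cv2.cvtColor(f['image'],cv2.COLOR_BGR2GRAY)
# plate: darkest grey blob inside tray, where panel plate is expected (z 9)
e=[proj(f,[502.7+a*.966+b*.257,180.2-a*.257+b*.966,9]) for a,b in((-45,30),(45,30),(45,-30),(-45,-30))]
print('expected',np.round(e,1).tolist())
for off in(30,0):
    m=np.zeros_like(g); cv2.fillConvexPoly(m,np.int32(e),255); 
med=np.median(g[m>0]);b=cv2.inRange(g,int(med-18),int(med+18));b=cv2.morphologyEx(b,cv2.MORPH_OPEN,np.ones((5,5)))
n,l,st,ce=cv2.connectedComponentsWithStats(b);i=np.bincount(l[(m>0)&(b>0)]).argmax()
r=cv2.minAreaRect(np.argwhere(l==i)[:,::-1].astype(np.float32));bx=cv2.boxPoints(r)
W=[onz(f,*map(float,p),9).round(1) for p in bx];print(med,st[i],W,[np.linalg.norm(W[k]-W[k+1]).round(1) for k in(0,1)])
# things unmoved: compare blobs in top view
t0=pickle.load(open('f0.pkl','rb'))['top']['image'];t1=grab('top','t9.png')['image']
for nm,(x0,y0,x1,y1),lo,hi in(('pack',(225,185,265,235),(100,110,30),(130,255,255)),('vial',(438,148,458,166),(100,110,30),(130,255,255)),('pink',(375,255,430,305),(150,60,60),(179,255,255)),('orange',(455,245,495,300),(3,120,80),(20,255,255)),('tipbox',(125,210,180,268),(95,20,60),(130,255,255))):
    print(nm,*[np.round(cv2.mean(np.float32(np.argwhere(cv2.inRange(cv2.cvtColor(t[y0:y1,x0:x1],cv2.COLOR_BGR2HSV),lo,hi)>0).reshape(-1,1,2)))[:2],1) if 0 else np.argwhere(cv2.inRange(cv2.cvtColor(t[y0:y1,x0:x1],cv2.COLOR_BGR2HSV),lo,hi)>0).mean(0).round(1) for t in(t0,t1)])
d=cv2.absdiff(t0,t1)[95:145,335:385];print('mug diff',(d.max(2)>40).sum())
E
```

```text
expected [[318.4, 69.9], [403.0, 69.7], [398.8, 127.4], [318.5, 127.6]]
81.0 [ 302   71  111   62 5554] [array([432.4, 162.9,   9. ]), array([449.8, 224.2,   9. ]), array([562.9, 193.8,   9. ]), array([551.8, 130.9,   9. ])] [np.float64(63.7), np.float64(117.1)]
pack [24.1 21.2] [24.1 21.1]
vial [7.5 9.6] [7.5 9.7]
pink [25.4 26.8] [25.5 26.9]
orange [28.  17.2] [28.  17.1]
tipbox [30.3 32.5] [30.7 33.1]
mug diff 0
```

The panel lies flat where expected in the tray, the other objects are unmoved, and the arm is clear. Handing in.

```bash
python3 -c "
from workcell import ticket
print(ticket.finish_job())"
```

```text
the job is handed in; nothing more can be done
None
```

The grey panel was unlatched, drawn out from under its bridge, laid flat and released in the tray at about 23 s of the 64 s allowed, and handed in; the pack, vial, mug, tip box and look-alikes showed no movement in the final camera check.

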